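# Close up the sample carrying case

## Task

Close up the open carrying case with the dishes in it using only the fingertips or the outside of the fingers: first push the upright inner metal flap down flat over the dishes, then swing the hinged lid over it until it is fully shut. Push, do not pinch or lift anything, do not slam flap or lid, and leave the dishes in their pockets and the vial, beaker and marker beside the case where they are.

Things in the scene. Friction and masses are not known exactly. Their poses are not given: they have to be found in the camera images.
- case: Grey case, fixed on a lift table, underside 20 to 58 mm above the worktop; 170 (x) x 190 (y) x 100 mm tall without lid, walls 8 mm, open on top. Origin: centre of underside; x from front wall (steel catches) to rear wall, y to the flap hinge side, z up. Two round pockets (floor at 14 mm) hold dishes. Flap hinged along x inside the +y wall, lid along y on the +x rim. An upright flap stops the lid.
- case_flap (a joint): Hinge of the inner flap, rad: 0 = flat over the dishes (end stop), 1.57 = upright, up to 1.9 = leaning out over the +y wall. Starts at 1.35 to 1.75. Friction hinge (0.12 N m, flap 80 g): it stays where it is left and must be pushed all the way down. Flap: perforated aluminium sheet 116 mm wide (case x), 165 mm long, 4 mm thick, no handle.
- case_flap_hinge (a point): Middle of the flap's hinge line, at x 0, y +82, z 88 mm of the case. Turns with the flap: its -y axis points from hinge to free edge, x along the hinge, z is the normal of the outer face (up when folded down, to case +y when upright). It lies on the outer face; the sheet lies 0 to 4 mm behind it (-z).
- case_flap_edge (a point): Middle of the flap's free edge on its outer face, 165 mm from the hinge; same axes as case_flap_hinge. Folded down it is 88 mm above the case's underside, 12 mm below the rim.
- case_lid (a joint): Hinge of the lid, rad: 0 = shut on the rim (end stop), 1.57 = upright, up to 1.95 = leaning back away from the case. Starts at 1.5 to 1.8. Friction hinge (0.28 N m, lid 200 g): it stays where it is left and must be pushed all the way. Lid: plain grey slab 172 mm long from the hinge, 190 mm wide, 10 mm thick, no handle.
- case_lid_hinge (a point): Middle of the lid's hinge line, at x +85, y 0, z 100 mm of the case (the rim). Turns with the lid: its -x axis points from hinge to free edge, y along the hinge, z is the normal of the outer face (up when shut, to case +x when upright). It lies on the inner face; the outer face is 10 mm further along z.
- case_lid_edge (a point): Middle of the lid's free edge on its outer face: 172 mm from the hinge along the lid and 10 mm outwards; same axes as case_lid_hinge.
- dishes_low: Taped pile of clear petri dishes, 64 mm across, 46 mm tall, loose in one pocket of the case; origin: centre of its underside, z up. Which pocket varies. Both piles clear the folded flap.
- dishes_high: Taped pile of clear petri dishes, 65 mm across, 62 mm tall, loose in the other pocket; origin: centre of its underside, z up.
- vial: Open glass vial, 27 mm across, 47 mm tall, standing loose on the worktop at the -y side of the case; origin: centre of its underside. Bystander.
- small_beaker: Small glass beaker, 49 mm across, 58 mm tall, standing loose at the -y side of the case; origin: centre of its underside. Bystander.
- marker: Black marker pen, 133 mm long, 12 mm thick, lying loose on the worktop at the +y side of the case; origin: middle of its underside. Bystander.
There are look-alikes about, which are no part of the job. Leave any blue look-alike of the dishes_high alone. Leave any red look-alike of the dishes_low alone.

How it is judged:
By the outcome, as a careful person would: the job done as asked, in the order asked, and still so for the second after the job is handed in, with the robot touching nothing.
It also fails if it takes over 58 s, if anything falls off the work surface, if the arm or the gripper's body presses on something with over 40 N, if the wrist force passes 120 N, or if a joint passes its speed limit or range.

## Robot

A 6-joint arm with a two-finger parallel gripper is mounted at the origin on a cart in front of the work surface, level with it; the furniture and walls round the work are solid. World frame = base frame: x ahead of the robot, y to its left, z up, the work surface at z = 0. Lengths are in m, angles in rad, forces in N, time in s.
With the tool pointing down it reaches from about 0.325 to 0.9 m from the base axis. Payload 6.1 kg.
Tool frame: the origin (TCP) lies midway between the tips of the shut fingers; the grasp point (between the pads) lies 19 mm behind it; z points along the fingers, y is the line along which they close (so a half turn about z gives the same grasp; the last joint's range is limited). The gripper opens to 85 mm and grips with 20 to 120 N. Pads are 22 mm wide; open, the fingers measure 114 mm over their backs; the gripper's body (76 mm by 85 mm) begins 54 mm behind the grasp point. The pads swing forward as they close: fully open they stand 13 mm farther back than shut.
Start: joints at [-1.378, 0.22, 1.526, -0, 1.395, -0.126], TCP at [0.196, -0.594, 0.231] pointing down, gripper open.
Joint ranges: [-2.98, 2.98], [-0.91, 2.08], [0.09, 2.57], [-1.24, 4.39], [0.2, 2.65], [-2.68, 2.68]. Speed limits (rad/s): [2.57, 2.57, 3.01, 3.14, 3.14, 3.14].

## Interface

Orientations are given as [roll, pitch, yaw] about the fixed x, y, z axes, in that order (R = Rz(yaw) Ry(pitch) Rx(roll)).
In Python, from plant import movep, move_l, set_joints, gripper_to, hold, inverse_kinematics, observe, get_image, get_calibration, Unreachable, job_done gives the robot as it stands. Calls block until the motion is done:
- movep(position, orientation): joint-space move of the TCP to a pose.
- move_l(position, feed=0.15, rotation=None, max_force=None): straight line of the TCP; rotation=None keeps the orientation; feed is the mean speed in m/s. With max_force (N) it stops when the force on the tool has changed by that much, and returns True; else False.
- set_joints(angles): joint-space move.
- gripper_to(opening, f_grip=None): finger opening in m; f_grip is the grip in N (None keeps the last); returns when the fingers have stopped.
- hold(seconds).
- inverse_kinematics(position, orientation): joint angles nearest the present ones, or None.
- observe(): the state.
- get_image(name): name is "side" or "top"; returns (picture, depth): 400x640x3 uint8, red, green, blue; 400x640 float32, m along the optical axis (not along the pixel's ray), 0 where there is no reading.
- get_calibration(name): a dict with "intrinsics" (3x3 intrinsics, pixels), "dist_coeffs" ([k1, k2, p1, p2, k3] as OpenCV has them; the pictures are not rectified), "world_from_camera" (4x4, takes a point from camera to world coordinates). Camera axes: x right, y down, z forward; pixel columns grow to the right and rows downward; lengths in m; the calibration is good to about 2 mm. A picture is of the moment at which its call begins. get_calibration takes no time and is no camera call.
A pose or a line that the arm cannot do raises Unreachable and nothing moves.
- job_done(): hands the job in; it is judged then, once.
The state is a dict: "time_s": time; "q": joint angles; "joint_velocities": joint speeds; "joint_torque": joint torques, N m; "eef_pos": TCP position; "tcp_rot": TCP orientation; "ft_force": force on the tool from outside, world axes, zero at the start; "torque": the same for the moment, N m; "opening": finger opening in m; "grasp_force": force on a finger pad.
Only numpy, scipy, OpenCV 4.12 (cv2) and the standard library are available. Lean on these libraries where they do the work, as an engineer would, in place of code of your own. Each camera call takes 0.05 s, during which the arm holds its last target. There are 200 camera calls.

## Working session

There is one attempt and no reset: what is moved stays moved. The work goes in short steps, each a Python script; the robot and the scene stay as the last script left them, time stands still between calls to the robot, and variables do not carry over. Pictures are saved under pics/ and viewed, at most 10 in all, crops included, and the job is handed in when it is done.

```bash
mkdir -p pics; ls; python3 - <<'E'
from plant import *
import cv2,numpy as np
for n in("top","side"):
    im,d=get_image(n); cv2.imwrite(f"pics/{n}0.png",im[:,:,::-1]); np.save(f"pics/{n}0.npy",d)
    c=get_calibration(n); print(n,np.round(c["intrinsics"],1).tolist(),c["dist_coeffs"],np.round(c["world_from_camera"],3).tolist())
print(observe())
E
```

```text
pics
top [[381.1, 0.0, 319.4], [0.0, 381.1, 199.7], [0.0, 0.0, 1.0]] [-0.06127263  0.          0.          0.          0.        ] [[0.009, -0.989, 0.145, 0.36], [-1.0, -0.008, 0.008, 0.09], [-0.007, -0.145, -0.989, 1.008], [0.0, 0.0, 0.0, 1.0]]
side [[489.5, 0.0, 313.5], [0.0, 489.5, 201.9], [0.0, 0.0, 1.0]] [-0.12297858  0.          0.          0.          0.        ] [[-0.964, -0.171, 0.206, 0.277], [-0.267, 0.581, -0.769, 0.968], [0.012, -0.796, -0.606, 0.836], [0.0, 0.0, 0.0, 1.0]]
{'time_s': 0.1, 'q': array([-1.37808336e+00,  2.21125042e-01,  1.52751618e+00,  1.83449086e-05,
        1.39471400e+00, -1.26093918e-01]), 'joint_velocities': array([-4.25527896e-04, -1.93126892e-03, -2.02100180e-03,  1.29287194e-03,
       -4.46696186e-05, -1.72617516e-03]), 'joint_torque': array([ 8.40097855e-04, -4.98245716e+01, -3.90545583e+01, -8.97017526e-05,
        5.66072486e-03,  5.33891421e-05]), 'eef_pos': array([ 0.19579475, -0.59295545,  0.2303121 ]), 'tcp_rot': array([-3.13984635e+00, -2.39572474e-04,  3.18803441e-01]), 'ft_force': array([0.71997356, 0.14205443, 0.30393967]), 'torque': array([ 0.03280922, -0.04729509, -0.05008455]), 'grasp_force': 0.0, 'opening': 0.08576830717308223}
```

View pics/top0.png

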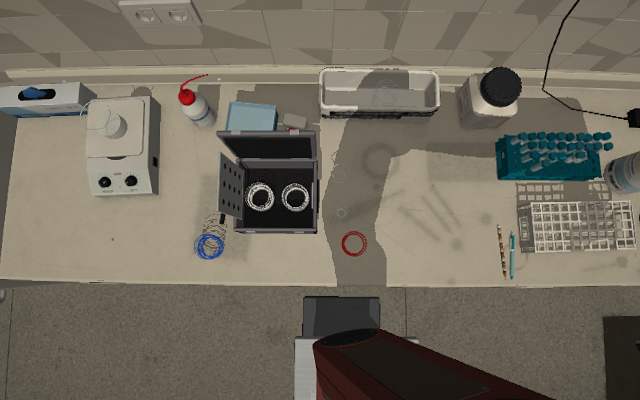

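View pics/side0.png

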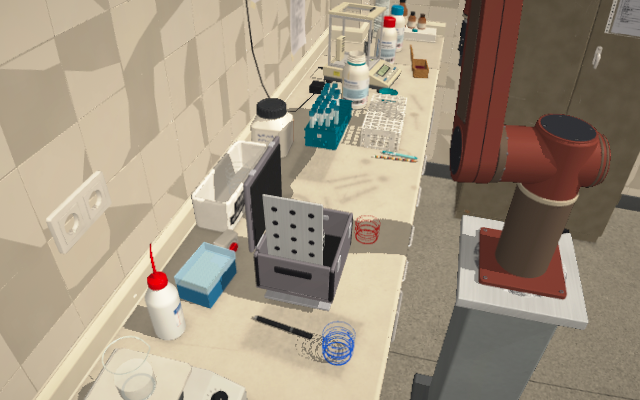

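The top view shows the case at about (270,195). The lid stands upright at the back (y≈135-155), the flap is upright on the left (x≈230), and there are dishes at (260,197) and (296,197). A blue decoy is at (209,246) and a red one at (354,243). The side view shows the flap at (295,228), the lid at (265,195) and the marker at (282,327).

```bash
cat > h.py <<'E'
import numpy as np,cv2
from plant import *
def cloud(n,d):
    c=get_calibration(n); K=np.array(c["intrinsics"]);T=np.array(c["world_from_camera"])
    v,u=np.mgrid[0:400,0:640]
    p=cv2.undistortPoints(np.stack([u,v],-1).reshape(-1,1,2).astype(float),K,np.array(c["dist_coeffs"])).reshape(400,640,2)
    P=np.dstack([p*d[...,None],d]); W=P@T[:3,:3].T+T[:3,3]; W[d<=0]=np.nan
    return W
def project(n,X):
    c=get_calibration(n); T=np.linalg.inv(np.array(c["world_from_camera"]))
    return cv2.projectPoints(np.atleast_2d(X).astype(float),T[:3,:3].copy(),T[:3,3].copy(),np.array(c["intrinsics"]),np.array(c["dist_coeffs"]))[0].reshape(-1,2)
E
python3 - <<'E'
from h import *
for n in("top","side"):
    W=cloud(n,np.load(f"pics/{n}0.npy")); np.save(f"pics/W{n}.npy",W)
    for (u,v) in ([(237,228),(315,228),(317,200),(280,228),(222,160),(240,180),(230,165),(225,135),(312,140),(270,145),(341,172),(341,212),(209,246),(354,243),(340,260)] if n=="top" else [(300,280),(345,240),(270,210),(320,210),(295,250),(262,190),(275,150),(258,320),(305,335),(335,330)]):
        print(n,u,v,np.round(W[v,u],3))
T=cv2.imread("pics/top0.png")[110:270,190:390]; S=cv2.imread("pics/side0.png")[120:370,220:400]
cv2.imwrite("pics/c0.png",np.hstack([cv2.resize(T,(500,400),interpolation=2),cv2.resize(S,(288,400),interpolation=2)]))
E
```

```text
top 237 228 [0.42  0.284 0.146]
top 315 228 [0.421 0.106 0.145]
top 317 200 [0.489 0.103 0.124]
top 280 228 [0.42  0.185 0.148]
top 222 160 [0.543 0.288 0.285]
top 240 180 [0.529 0.279 0.156]
top 230 165 [0.546 0.285 0.231]
top 225 135 [0.584 0.276 0.315]
top 312 140 [0.586 0.112 0.28 ]
top 270 145 [0.581 0.198 0.259]
top 341 172 [ 0.584  0.04  -0.   ]
top 341 212 [ 0.475  0.04  -0.001]
top 209 246 [ 0.381  0.389 -0.   ]
top 354 243 [0.393 0.006 0.001]
top 340 260 [0.349 0.043 0.002]
side 300 280 [0.484 0.295 0.098]
side 345 240 [0.415 0.182 0.129]
side 270 210 [0.544 0.288 0.264]
side 320 210 [0.446 0.289 0.286]
side 295 250 [0.497 0.282 0.167]
side 262 190 [0.581 0.232 0.263]
side 275 150 [0.582 0.144 0.305]
side 258 320 [0.562 0.347 0.004]
side 305 335 [0.453 0.362 0.011]
side 335 330 [ 0.398  0.324 -0.001]
```

View pics/c0.png

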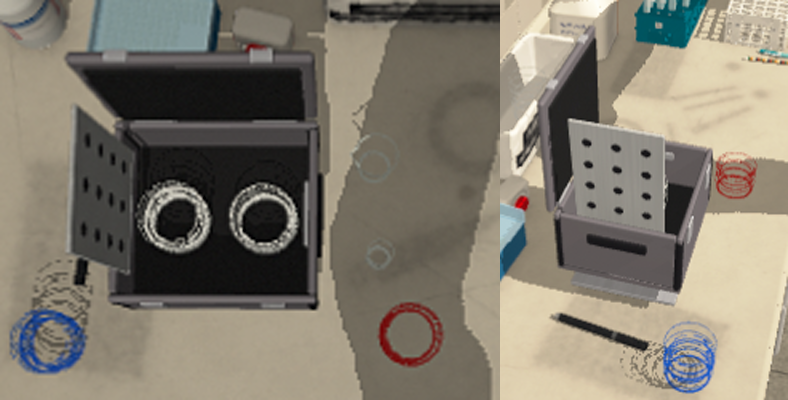

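```bash
cat > fit.py <<'E'
from h import *
def plane(P):
    for _ in range(4):
        c=np.median(P,0) if _==0 else P.mean(0); n=np.linalg.svd(P-P.mean(0),full_matrices=False)[2][2]; r=abs((P-P.mean(0))@n); P=P[r<max(2*np.median(r),.002)]
    return P.mean(0),n,len(P),P.min(0),P.max(0)
def box(W,lo,hi):
    P=W.reshape(-1,3); return P[np.all((P>lo)&(P<hi),1)]
if __name__=="__main__":
    t=np.load("pics/Wtop.npy"); s=np.load("pics/Wside.npy")
    for nm,P in dict(rim_t=box(t,[.40,.09,.138],[.56,.27,.155]),rim_s=box(s,[.40,.09,.138],[.56,.27,.155]),
      frontrim=box(t,[.405,.12,.138],[.43,.27,.155]), rightrim=box(t,[.43,.09,.138],[.56,.125,.155]),
      wall_y=box(s,[.42,.285,.07],[.57,.31,.13]), 
      lid_t=box(t,[.56,.1,.2],[.61,.3,.30]),lid_s=box(s,[.56,.1,.2],[.61,.26,.30]),
      flap_t=box(t,[.43,.26,.17],[.55,.31,.29]),flap_s=box(s,[.43,.26,.17],[.55,.31,.29])).items():
        c,n,k,lo,hi=plane(P); print(nm,k,np.round(c,4),np.round(n,4),np.round(lo,3),np.round(hi,3))
    for W,nm in((t,"t"),(s,"s")):
        P=box(W,[.53,.08,.2],[.62,.32,.36]); print("lid extent",nm,np.percentile(P,[1,99],0).round(3).tolist())
        P=box(W,[.42,.265,.2],[.56,.32,.36]); print("flap extent",nm,np.percentile(P,[1,99],0).round(3).tolist(), P[P[:,2]>np.percentile(P[:,2],97)].mean(0).round(4))
    # vial/beaker/marker
    for c in((.58,.05),(.47,.04)):
        P=box(t,[c[0]-.09,c[1]-.06,.01],[c[0]+.06,c[1]+.04,.08]); print("glass",len(P),P.min(0) if len(P) else 0,P.max(0) if len(P) else 0)
    P=box(s,[.38,.31,.006],[.6,.38,.02]); print("marker",len(P),P.min(0),P.max(0))
    P=box(t,[.56,.05,.005],[.75,.40,.2]); print("behind",[(z,len(P[P[:,2]>z]),P[P[:,2]>z].min(0).round(3)) for z in(.02,.05,.1)])
E
python3 fit.py
```

```text
rim_t 344 [0.4499 0.1524 0.1459] [ 0.0041  0.0013 -1.    ] [0.413 0.104 0.144] [0.558 0.27  0.148]
rim_s 217 [0.4291 0.1683 0.1461] [-7.8e-03  7.0e-04 -1.0e+00] [0.412 0.102 0.144] [0.486 0.269 0.148]
frontrim 183 [0.4177 0.1939 0.1455] [-0.5216 -0.0046  0.8531] [0.411 0.122 0.14 ] [0.422 0.27  0.149]
rightrim 158 [0.4902 0.1084 0.1457] [-3.000e-04  3.147e-01  9.492e-01] [0.43  0.104 0.143] [0.558 0.112 0.148]
wall_y 1010 [0.4932 0.2945 0.0973] [-0.0067  0.9999 -0.0131] [0.42  0.292 0.07 ] [0.57  0.297 0.13 ]
lid_t 1097 [0.5809 0.1996 0.2531] [-1.0e+00 -2.7e-03 -8.0e-04] [0.58  0.116 0.2  ] [0.583 0.291 0.3  ]
lid_s 842 [0.5811 0.1898 0.2563] [-1.    -0.005 -0.002] [0.579 0.114 0.2  ] [0.583 0.26  0.3  ]
flap_t 931 [0.4946 0.2839 0.2338] [-0.0054  0.9979 -0.0641] [0.441 0.279 0.17 ] [0.55  0.289 0.29 ]
flap_s 2257 [0.4954 0.2871 0.2323] [-0.0065  0.998  -0.0623] [0.441 0.281 0.17 ] [0.55  0.293 0.29 ]
lid extent t [[0.533, 0.107, 0.202], [0.594, 0.291, 0.321]]
flap extent t [[0.442, 0.281, 0.202], [0.556, 0.292, 0.301]] [0.5008 0.2897 0.3011]
lid extent s [[0.531, 0.118, 0.202], [0.593, 0.296, 0.321]]
flap extent s [[0.442, 0.284, 0.201], [0.556, 0.293, 0.3]] [0.4996 0.2903 0.3001]
glass 35 [0.54977758 0.02277179 0.05443419] [0.5948077  0.0713194  0.06015109]
glass 120 [ 0.38129756 -0.0199741   0.01354889] [0.48507267 0.05298149 0.04979053]
marker 335 [0.3842632  0.33947934 0.00610072] [0.57212217 0.37301404 0.01933487]
behind [(0.02, 3928, array([0.56, 0.05, 0.02])), (0.05, 3631, array([0.56, 0.05, 0.05])), (0.1, 1174, array([0.56 , 0.075, 0.1  ]))]
```

```bash
python3 - <<'E'
from fit import *
t=np.load("pics/Wtop.npy"); s=np.load("pics/Wside.npy")
for nm,W in(("t",t),("s",s)):
    for x0 in np.arange(.4,.8,.05):
        r=[]
        for y0 in np.arange(.05,.5,.05):
            P=box(W,[x0,y0,-.01],[x0+.05,y0+.05,.8]); r.append(round(float(P[:,2].max()),2) if len(P) else None)
        print(nm,round(x0,2),r)
o=[np.pi,0,0]
for p in [(.49,.36,.45),(.49,.36,.265),(.49,.161,.134),(.49,.16,.40),(.66,.2,.45),(.64,.2,.28),(.442,.2,.156)]:
    for yaw in (0,np.pi/2): 
        q=inverse_kinematics(p,[np.pi,0,yaw]); print(p,round(yaw,2),None if q is None else np.round(q,2))
E
```

```text
t 0.4 [0.01, 0.15, 0.15, 0.15, 0.3, 0.0, 0.06, 0.06, 0.01]
t 0.45 [0.05, 0.15, 0.11, 0.13, 0.3, 0.01, 0.01, 0.01, 0.01]
t 0.5 [0.01, 0.15, 0.11, 0.12, 0.3, None, 0.0, 0.0, 0.0]
t 0.55 [0.06, 0.32, 0.32, 0.32, 0.32, None, 0.01, 0.01, 0.0]
t 0.6 [0.0, 0.0, None, None, None, 0.0, 0.0, 0.0, 0.0]
t 0.65 [0.0, 0.05, 0.06, 0.07, 0.07, 0.07, 0.01, 0.05, 0.01]
t 0.7 [0.1, 0.1, 0.06, 0.07, 0.07, 0.07, 0.21, 0.21, 0.01]
t 0.75 [0.1, 0.1, 0.0, 0.0, 0.07, 0.07, 0.2, 0.16, 0.0]
s 0.4 [0.0, 0.15, 0.15, 0.15, 0.3, 0.0, 0.06, 0.06, 0.01]
s 0.45 [None, 0.15, 0.11, 0.08, 0.3, 0.13, 0.02, 0.0, 0.0]
s 0.5 [None, None, None, None, 0.3, 0.13, 0.02, 0.0, 0.0]
s 0.55 [None, 0.32, 0.32, 0.32, 0.32, 0.01, 0.01, 0.0, 0.0]
s 0.6 [None, 0.0, 0.0, 0.0, 0.0, 0.0, 0.0, 0.0, 0.0]
s 0.65 [0.0, 0.05, 0.05, 0.07, 0.07, 0.07, 0.01, 0.0, 0.0]
s 0.7 [0.1, 0.1, 0.06, 0.07, 0.07, 0.07, 0.2, 0.21, 0.11]
s 0.75 [0.1, 0.1, 0.0, 0.0, 0.07, 0.07, 0.2, 0.16, 0.0]
(0.49, 0.36, 0.45) 0 [ 0.5   0.14  1.22 -0.    1.78  2.07]
(0.49, 0.36, 0.45) 1.57 [ 0.5   0.14  1.22 -0.    1.78  0.5 ]
(0.49, 0.36, 0.265) 0 [ 0.5   0.16  1.53 -0.    1.45  2.07]
(0.49, 0.36, 0.265) 1.57 [ 0.5   0.16  1.53 -0.    1.45  0.5 ]
(0.49, 0.161, 0.134) 0 [ 0.16  0.05  1.9  -0.    1.19  1.74]
(0.49, 0.161, 0.134) 1.57 [ 0.16  0.05  1.9  -0.    1.19  0.16]
(0.49, 0.16, 0.4) 0 [ 0.16 -0.1   1.55 -0.    1.69  1.73]
(0.49, 0.16, 0.4) 1.57 [ 0.16 -0.1   1.55 -0.    1.69  0.16]
(0.66, 0.2, 0.45) 0 [ 0.18  0.35  0.97 -0.    1.82  1.75]
(0.66, 0.2, 0.45) 1.57 [ 0.18  0.35  0.97 -0.    1.82  0.18]
(0.64, 0.2, 0.28) 0 [ 0.19  0.3   1.34 -0.    1.5   1.76]
(0.64, 0.2, 0.28) 1.57 [ 0.19  0.3   1.34 -0.    1.5   0.19]
(0.442, 0.2, 0.156) 0 [ 0.26 -0.05  1.96 -0.    1.23  1.83]
(0.442, 0.2, 0.156) 1.57 [ 0.26 -0.05  1.96 -0.    1.23  0.26]
```

```bash
python3 - <<'E'
from h import *
o=[np.pi,0,np.pi/2]
gripper_to(0.0,f_grip=30)
move_l([.196,-.594,.45],feed=.25)
movep([.49,.36,.45],o)
move_l([.49,.36,.268],feed=.2)
h=np.array([.2815,.134]); r=.133; w=.011
print("t",observe()["time_s"],observe()["ft_force"])
f=move_l([.49,h[0]+w+.012,.268],feed=.1,max_force=12); print("touch",f,observe()["eef_pos"])
for a in np.radians([88,76,64,52,40,28,17,8]):
    f=move_l([.49,h[0]-r*np.cos(a)+w,h[1]+r*np.sin(a)],feed=.08,max_force=15)
    s=observe(); print(round(np.degrees(a)),f,s["eef_pos"].round(3),s["ft_force"].round(1))
    if f: break
else:
    p=s["eef_pos"]; f=move_l([.49,h[0]-r+w,h[1]-.006],feed=.04,max_force=12); s=observe(); print("end",f,s["eef_pos"].round(4),s["ft_force"].round(1),s["time_s"])
for n in("top","side"):
    im,d=get_image(n); cv2.imwrite(f"pics/{n}1.png",im[:,:,::-1]); np.save(f"pics/{n}1.npy",d)
E
```

```text
t 6.425 [ 0.99237258 -0.37581345  0.82852511]
touch False [0.49014523 0.30426944 0.26818592]
88 False [0.49  0.287 0.267] [ 0.3 -0.9  0.1]
76 False [0.49  0.26  0.263] [ 0.5 -0.6  0.5]
64 False [0.49  0.234 0.253] [ 0.3  0.6 -0.2]
52 False [0.49  0.21  0.238] [-0.5 -0.3  0.5]
40 False [0.49  0.19  0.219] [-0.5  0.1 -0.2]
28 False [0.49  0.175 0.196] [-0.8  0.3 -0.5]
17 False [0.49  0.165 0.172] [-0.6 -0.6 -0.4]
8 False [0.489 0.161 0.152] [ 0.2 -0.6  0.7]
end True [0.4905 0.16   0.1351] [-2.1  0.1  8.3] 11.3583
```

View pics/side1.png

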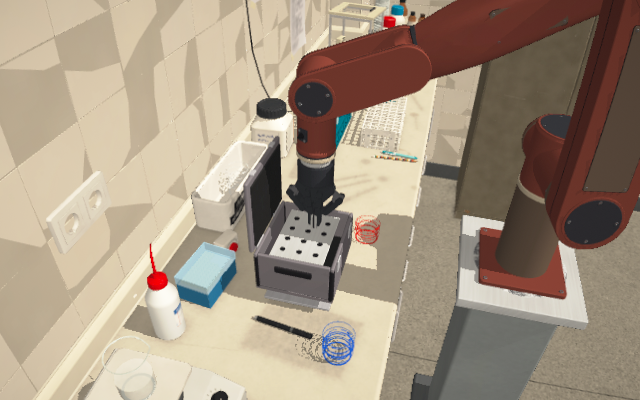

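The flap lies flat in the case at (305,235), and the tips stopped at z≈0.135. Next I press it once more, retract and check its plane.

```bash
python3 - <<'E'
from fit import *
print(move_l([.49,.1595,.126],feed=.04,max_force=15), observe()["eef_pos"].round(4))
move_l([.49,.16,.42],feed=.2)
move_l([.65,.2,.42],feed=.25)
for n in("side","top"):
    im,d=get_image(n); W=cloud(n,d); cv2.imwrite(f"pics/{n}2.png",im[:,:,::-1])
    P=box(W,[.45,.125,.115],[.545,.27,.145])
    if len(P)>30: c,nn,k,lo,hi=plane(P); print(n,c.round(4),nn.round(4),k,lo.round(3),hi.round(3))
    P=box(W,[.56,.1,.2],[.61,.26,.30]); 
    if len(P)>30: c,nn,k,lo,hi=plane(P); print("lid",n,c.round(4),nn.round(4),k)
print(observe()["time_s"])
E
```

```text
True [0.4908 0.16   0.135 ]
side [0.4972 0.2009 0.1355] [ 9.e-04 -5.e-04 -1.e+00] 1682 [0.45  0.125 0.133] [0.545 0.27  0.137]
lid side [0.5811 0.1925 0.2512] [-1.     -0.0047 -0.0017] 966
lid top [0.5828 0.1207 0.2534] [-0.9811 -0.1935 -0.0019] 193
14.1583
```

The flap is flat (tilt below 0.1°) and the lid hasn't moved. Next is the lid.

```bash
python3 - <<'E'
from fit import *
hx,hz=.581,.147; r=.148; w=.0145
move_l([.65,.2,.29],feed=.2)
print(move_l([.625,.2,.29],feed=.1,max_force=12))
for a in np.radians([92,80,68,56,44,33,22,12,6]):
    x=hx-r*np.cos(a)+.01*np.sin(a)+w; z=hz+r*np.sin(a)+.01*np.cos(a)
    f=move_l([x,.2,z],feed=.08,max_force=20)
    s=observe(); print(round(np.degrees(a)),f,s["eef_pos"].round(3),s["ft_force"].round(1))
    if f: break
else:
    f=move_l([hx-r+w,.2,hz-.002],feed=.03,max_force=18); s=observe(); print("end",f,s["eef_pos"].round(4),s["ft_force"].round(1),s["time_s"])
im,d=get_image("side"); cv2.imwrite("pics/side3.png",im[:,:,::-1])
E
```

```text
False
92 False [0.611 0.2   0.295] [0.1 0.1 0.2]
80 False [0.58  0.2   0.295] [-0.2  0.1 -0.4]
68 False [0.549 0.2   0.288] [ 0.4 -0.2  0.5]
56 False [0.521 0.2   0.275] [0.2 0.  1.1]
44 False [0.496 0.2   0.257] [-0.8 -0.  -0.2]
33 False [0.477 0.2   0.236] [ 0.4  0.1 -0.2]
22 False [0.462 0.2   0.211] [ 0.6 -0.3  0.7]
12 False [0.452 0.2   0.187] [-0.   0.6  0.3]
6 False [0.449 0.2   0.172] [-0.3 -0.3 -0.1]
end True [0.4485 0.2002 0.1571] [-1.9  0.   8.3] 20.3
```

View pics/side3.png

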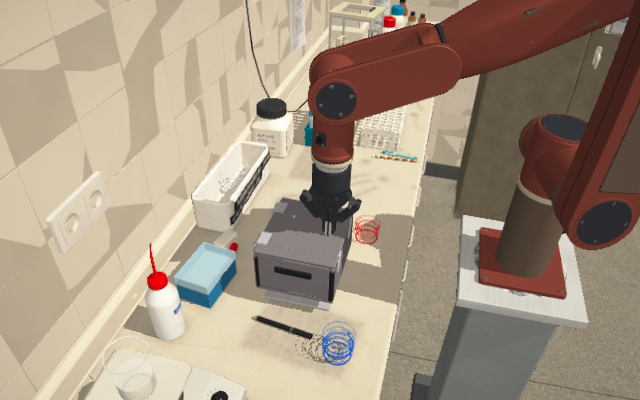

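The lid is down on the rim (300,235), and the marker at (282,327) hasn't moved. Now a final press, then I retract, check the lid plane and bystanders, and hand in.

```bash
python3 - <<'E'
from fit import *
print(move_l([.4485,.2,.147],feed=.03,max_force=18), observe()["eef_pos"].round(4))
move_l([.4485,.2,.40],feed=.2)
movep([.25,-.4,.40],[np.pi,0,np.pi/2])
for n in("side","top"):
    im,d=get_image(n); W=cloud(n,d); cv2.imwrite(f"pics/{n}4.png",im[:,:,::-1])
    c,nn,k,lo,hi=plane(box(W,[.42,.12,.14],[.575,.28,.175])); print(n,c.round(4),nn.round(4),k)
    g=get_image
a=cv2.imread("pics/top0.png")[110:270,190:390]; b=cv2.imread("pics/top4.png")[110:270,190:390]
cv2.imwrite("pics/cmp.png",cv2.resize(np.hstack([a,b]),(800,320),interpolation=2)); print(observe()["time_s"])
E
```

```text
True [0.4487 0.2002 0.1572]
side [0.4957 0.2046 0.158 ] [ 3.7e-03 -5.0e-04 -1.0e+00] 3097
top [0.4961 0.1995 0.1573] [-2.5e-03 -2.0e-04  1.0e+00] 3791
24.2833
```

View pics/cmp.png

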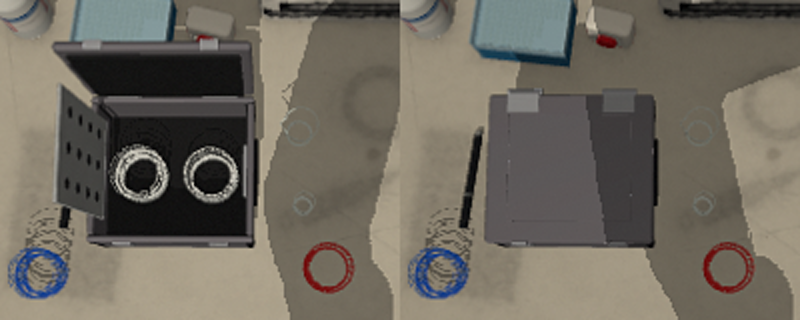

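The right half shows the lid shut flat (within about 0.2°). The beaker at (700,132), the vial at (703,204), the marker at (470,178) and both decoys are where they were.

```bash
python3 -c "
from plant import *
print(job_done())"
```

```text
the job is handed in; nothing more can be done
None
```

The job is handed in at about 24 s: the flap was pushed flat first, then the lid was swung fully shut, with low contact forces and the vial, beaker and marker unmoved in the pictures (the dishes could not be seen once covered).

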